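# Show a teacup under the ultraviolet lamp

## Task

Check the white blossom teacup for hidden repairs: pick it up without squeezing it hard, stand it gently upright in the middle of the round black stage under the ultraviolet lamp and let go of it. Then press the lamp's spring-return lever down past its first two clicks to the third (short-wave), without ramming it into its end stop, and finish while you are still holding it there, because the lamp burns only as long as it is held. Leave the other wares and tools on the table where they are.

Things in the scene. Friction and masses are not known exactly. Their poses are not given: they have to be found in the camera images.
- cup: Straight-sided white porcelain teacup with pink blossoms and a dotted gold line under the rim; 70 mm tall, 58 mm outside diameter from 12 mm up to the rim, foot 43 mm, wall 3.5 mm, 0.13 to 0.21 kg, open top. Starts upright on the table. Origin: centre of its underside, z up. Fragile: takes at most 50 N from each finger (20 N carries it); set down with over 30 N, or let fall over 8 mm, it breaks.
- stand: The ultraviolet inspection stand, fixed to the table, cream, 220 x 370 mm; origin on the table, 5 mm right of below the stage's centre; x away from the operator, y to the left, z up. Left of the stage the dark lamp head (inner edge 0.12 in y, top 160 mm high), right of it the cream control box (y -0.105 to -0.170, x -0.065 to 0.065, top 95 mm high). Above the stage it is open.
- stage (a point): Centre of the top face of the stand's round black stage: 110 mm diameter, ring of white dots near its edge, 26 mm above the table. Axes as the stand's.
- lever_pivot (a point): Fixed point on the lever's turning axis, level with the middle of the red peg: in the stand's frame at (-0.010, -0.210, 0.070), 40 mm outside the control box's right face. Axes as the stand's; the lever turns about y.
- lever_peg (a point): Middle of the red finger peg at the lever's end: a bar 16 mm thick, 42 mm long along the turning axis (y), 70 mm from it. On its centre line; moves with the lever. At lever value q it lies 70 mm * cos(0.698 - q) from the axis towards the operator (stand's -x) and 70 mm * sin(0.698 - q) above it: at rest 40 degrees up. Pressed down from above, e.g. with shut fingertips.
- lever (a joint): Lever angle (rad): 0 at rest, raised; grows as it is pressed down. Clicks, marked by one, two, three yellow dots on the box: 0.31 (white light), 0.63 (long-wave), 0.94 (short-wave; 0.86 and up counts). Firm end stop at 1.04. A spring returns it to 0 from anywhere when let go. Pressing takes 2 to 8 N, about 6 N at 0.94. Press, do not grip: over 25 N of finger contact bends it.
- celadon_cup: Bystander: flared green cup, 68 mm wide, 58 mm tall. The white cup, this and the clay pot stand in three places on the left, in any order. Origin: centre of its underside.
- clay_pot: Bystander: brown clay pot, 62 mm wide, 55 mm tall. Origin: centre of its underside.
- lacquer_bowl: Bystander: large red and black lidded bowl, 120 mm wide, 80 mm tall. Origin: centre of its underside.
- small_bowl: Bystander: small red lidded bowl, 92 mm wide, 66 mm tall. Origin: centre of its underside.
- gift_box: Bystander: green and white box, 102 x 92 x 72 mm. Origin: centre of its underside.
- tape_measure: Bystander: yellow tape measure, 66 x 34 x 62 mm. Origin: centre of its underside.
- loupe: Bystander: black loupe, 40 mm wide, 36 mm tall. Origin: centre of its underside.
There are look-alikes about, which are no part of the job. Leave any blue look-alike of the cup alone.

How it is judged (in metres and radians):
On the way, in this order (a step that is already met when the one before it is completed fails the run):
1. the cup stands upright in the middle of the stage, let go (horizontal distance between cup and stage below 0.018 m and z of cup in the frame of stage between -0.004 and 0.004 m and angle between cup's own z axis and vertical below 0.1 rad and contact force between each of the arm, the fingers and cup below 0.05 N and linear speed of cup below 0.02 m/s), for 0.3 s.
2. the lever is pressed to its third click and held there (value of joint lever above 0.86 rad and contact force between the fingers and lever above 1 N), for 0.5 s.
At the end, for the whole second after the job is handed in: The fingers still hold the lever in its third click (0.86 rad or more, still, pushed with more than 1 N), while the cup stands upright (within 0.1 rad), untouched and at rest, on the black stage within 18 mm of its centre (all of step 1 and all of step 2 and velocity of joint lever between -0.2 and 0.2 rad/s); the arm keeps its last pose, push and grip.
It fails at once if the porcelain cup squeezed with more than 50 N per finger (contact force between the fingers and cup above 100 N).
It fails at once if the cup set down, dropped or knocked hard (more than 30 N) on the stand (contact force between cup and stand above 30 N).
It fails at once if the cup let go more than 8 mm above the stage (z of cup in the frame of stage above 0.008 m and contact force between the fingers and cup below 0.01 N).
It fails at once if more than 25 N of contact force on the lever (contact force between the fingers and lever above 25 N).
It fails at once if another ware or tool shifted by more than 25 mm (distance of any of celadon_cup, clay_pot, lacquer_bowl, small_bowl, gift_box, tape_measure, loupe from where it was at the start of the episode above 0.025 m).
It also fails if it takes over 54 s, if anything falls off the work surface, if the arm or the gripper's body presses on something with over 40 N, if the wrist force passes 120 N, or if a joint passes its speed limit or range.

## Robot

A 6-joint arm with a two-finger parallel gripper is mounted at the origin on the work surface. World frame = base frame: x ahead of the robot, y to its left, z up, the work surface at z = 0. Lengths are in mm, angles in rad, forces in N, time in s.
With the tool pointing down it reaches from about 350 to 875 mm from the base axis. Payload 4.2 kg.
Tool frame: the origin (TCP) lies on the mounting face of the last link; the fingertips stand 173 mm ahead of it and the grasp point (between the pads) lies 155 mm ahead of it; z points along the fingers, y is the direction in which the jaws open and shut (so a half turn about z gives the same grasp; the last joint's range is limited). The gripper opens to 85 mm and grips with 20 to 120 N. Pads are 22 mm wide; open, the fingers measure 114 mm over their backs; the gripper's body (76 mm by 85 mm) begins 54 mm behind the grasp point. The pads swing forward as they close: fully open they stand 13 mm farther back than shut.
Start: joints at [1.532, 0.385, 0.008, 0, -1.194, -0.259], TCP at [183.354, 597.479, 404.712] pointing down, gripper open.
Joint ranges: [-3.14, 3.14], [-1.21, 2.06], [-1.07, 1.41], [-3.16, 2.05], [-2.99, -0.16], [-3.1, 3.1]. Speed limits (rad/s): [2.79, 2.79, 3.14, 3.14, 3.14, 3.14].

## Interface

Orientations are given as a unit quaternion [x, y, z, w].
In Python, from bench import arm gives the robot as it stands. The module is installed in compiled form; this text tells all that it offers.
- The arm moves only by the tool play_rows, never from a script. Its argument "moves" is a list of rows, each a list of 3 entries, a list of its own where there are three numbers: the shift along the world's x, y, z in units of 30 cm (1.0 is 30 cm), then the turn about the world's z in units of 30 degrees (1.0 is 30 degrees), then the gripper's target within -1 to 1 (shut at 1, half-way at 0, fully open at -1). In form: [[[x, y, z], turn, jaw], ...]. A call has 1 to 12 rows; each row is the pose to reach, as a shift and turn from the pose measured when the call began; what a row does not reach only later rows make up. A row lasts 1/8 s, in which the tool goes at most 62.5 mm and 10.7 degrees, less where a joint would pass 70% of its speed; a pose out of reach is approached as far as the arm can. A call with a number of a shift or a turn outside -1 to 1 is refused whole. A call with a gripper value outside its range is refused whole. The fingers move at their own pace and stop on an object; the grip force is fixed at half the most. Time passes only in rows, so rows that repeat a pose let the fingers close. It gives the time, the measured TCP pose, the force and the opening at its end, in the units of the state.
- arm.read_state(): the state, without advancing time (a new reading comes with each control period).
- arm.get_image(name): name is "scene" or "top" or "wrist"; returns a dict with "pixels" (480x640x3 uint8, red, green, blue), "vfov" (degrees; the focal length in pixels is half the picture's height over the tangent of half this angle, whatever the lens; pixels are square), "cx", "cy" (the principal point, pixels), "xyz" and "rotation" of the camera in the world. Camera axes: x right, y up, looking along -z (the intrinsics and any distortion apply to the point x, -y, -z); pixel columns grow to the right and rows downward; lengths in mm; the calibration is good to about 2 mm. A picture is of the moment at which its call begins. There is no depth.
- arm.job_done(): hands the job in, once; it reports no verdict.
Trained networks look in a picture, given as the dict that the camera call returned (one of the last four; its "shot" number tells which), for a name from the list of things; names that differ only in an ending like _2 or _b are one class to them, and where a whole thing is asked for, a point or a joint stands for the part that bears it (a point fixed in the world has none). Each returns a list of dicts, best first, with "conf" (0 to 1); they miss things now and then, are a little off and sometimes report something else, mostly with a low value. They report only what shows in the picture. A call takes as long as a camera call. They do not tell look-alikes from the thing itself.
- arm.look_for(name, picture): "centre" ([x, y, z] in mm, in world coordinates, good to about 4 mm: the middle of the surface that is visible of it).
The state is a dict: "clock": time; "joints": joint angles; "joint_vel": joint speeds; "joint_efforts": joint torques, N m; "position": TCP position; "ee_rot": TCP orientation; "contact_force": force on the tool from outside, world axes, zero at the start; "wrist_torque": the same for the moment, N m; "gripper_width": finger opening in mm.
Only numpy, scipy, OpenCV 4.12 (cv2) and the standard library are available. Lean on these libraries where they do the work, as an engineer would, in place of code of your own. Each camera call takes 0.05 s, during which the arm holds its last target.

## Working session

There is one attempt and no reset: what is moved stays moved. The work goes in short steps, Python scripts to look and compute and a tool call to move; the robot and the scene stay as the last step left them, time stands still between calls to the robot, and variables do not carry over. Pictures are saved under pics/ and viewed, and the job is handed in when it is done.

Besides the shell and the picture viewer there is one more tool, called after "Request:" as name([rows], argument=value, ...), one row to a line, values as JSON. play_rows: Moves the arm, as the interface text tells. Shifts and turns lie within -1 to 1; 1 stands for 30 cm of shift or 30 degrees of turn. Its arguments: {"type":"object","properties":{"moves":{"type":"array"}},"required":["moves"]}

```bash
mkdir -p pics
cat > h.py <<'E'
import numpy as np,cv2
from bench import arm
def save(im,n): cv2.imwrite('pics/'+n,cv2.cvtColor(im['pixels'],cv2.COLOR_RGB2BGR))
def info(im): return {k:v for k,v in im.items() if k!='pixels'}
E
python3 - <<'E'
from h import *
print(arm.read_state())
for n in ['scene','top']:
    im=arm.get_image(n); save(im,n+'0.png'); print(info(im))
    for k in ['cup','stand','lever_peg','celadon_cup','clay_pot','lacquer_bowl','small_bowl','gift_box','tape_measure','loupe']:
        print(k,[(np.round(d['centre']),round(d['conf'],2)) for d in arm.look_for(k,im)[:3]])
E
```

```text
{'clock': 0.0, 'joints': array([ 1.53162719e+00,  3.85558975e-01,  6.60206390e-03, -5.32721394e-04,
       -1.19400209e+00, -2.58608146e-01]), 'joint_vel': array([-1.22617414e-04,  4.23593933e-04,  6.46492204e-04,  3.80053211e-04,
        5.70703416e-04,  6.43095149e-05]), 'joint_efforts': array([ 9.20189450e-04, -3.92292631e+01,  1.88395232e+01,  4.18597296e+00,
       -4.68471117e-03,  1.64766302e-06]), 'position': array([183.26875169, 597.30088612, 403.60540116]), 'ee_rot': array([ 9.88921356e-01, -1.48436254e-01, -1.27674527e-04,  1.10194376e-03]), 'contact_force': array([ 0.44839677, -0.98515818, -0.46055107]), 'wrist_torque': array([-0.02764383, -0.00297731,  0.00241364]), 'gripper_width': 85.58888004538747}
{'vfov': 49.13588867717513, 'cx': 317.233745066006, 'cy': 241.8097861592984, 'xyz': array([1436.83748019,  646.89559764,  913.79532441]), 'rotation': array([0.19519167, 0.40318789, 0.79427147, 0.4104541 ]), 'shot': 1}
cup [(array([578., 539.,  50.]), 0.94), (array([477., 532.,  52.]), 0.92), (array([532., 412.,  54.]), 0.78)]
stand [(array([587., -59.,  29.]), 0.79)]
lever_
[... 604 characters left out ...]
38.79255453]), 'rotation': array([-0.03552226,  0.04469903,  0.71417797, -0.6976317 ]), 'shot': 2}
cup [(array([468., 545.,  38.]), 0.89), (array([517., 415.,  36.]), 0.77), (array([559., 548.,  36.]), 0.72)]
stand [(array([548., -86.,  21.]), 0.88)]
lever_peg [(array([ 525., -288.,  112.]), 0.59), (array([551., -84.,  14.]), 0.32)]
celadon_cup [(array([401., 314.,  18.]), 0.88)]
clay_pot [(array([533., 311.,  28.]), 0.57)]
lacquer_bowl [(array([727., 254.,  65.]), 0.56)]
small_bowl [(array([673., 415.,  51.]), 0.72)]
gift_box [(array([325., 492.,  68.]), 0.94), (array([553., -83.,  17.]), 0.59)]
tape_measure [(array([ 476., -544.,   61.]), 0.72)]
loupe [(array([ 523., -286.,  115.]), 0.23)]
```

View pics/scene0.png

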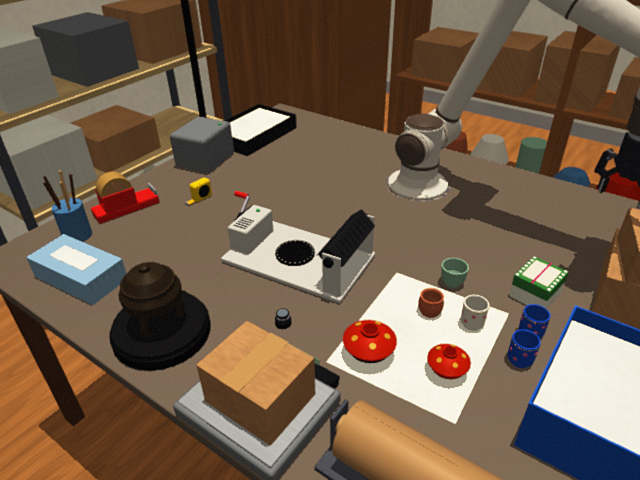

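View pics/top0.png

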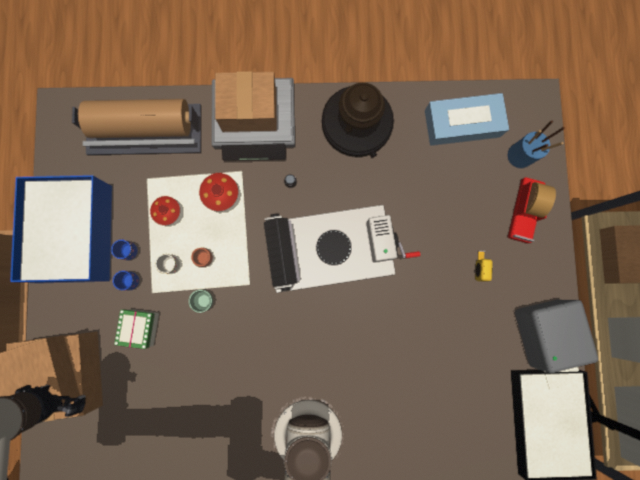

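Run:
```python
import cv2,numpy as np
t=cv2.imread('pics/top0.png');s=cv2.imread('pics/scene0.png')
a=cv2.resize(t[190:310,140:260],(400,400),interpolation=3)
b=cv2.resize(s[250:390,410:550],(400,400),interpolation=3)
cv2.imwrite('pics/c1.png',np.hstack([a,b]))
c=cv2.resize(t[190:310,255:435],(800,533),interpolation=3)
cv2.imwrite('pics/c2.png',c)
c=cv2.resize(s[180:310,210:390],(800,578),interpolation=3)
cv2.imwrite('pics/c3.png',c)
```

```text
(no output)
```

View pics/c1.png

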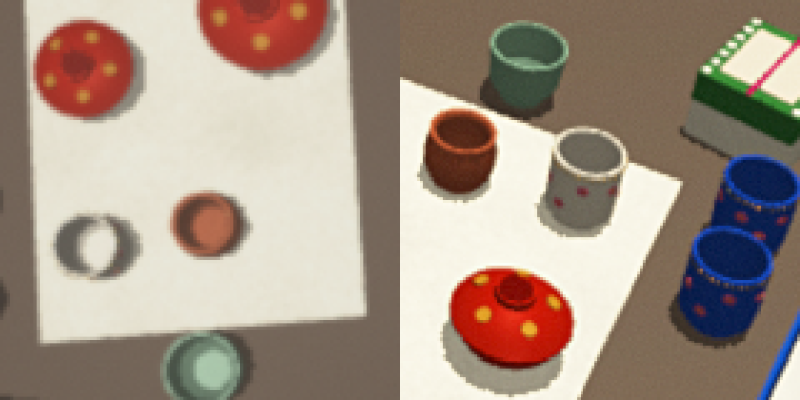

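View pics/c2.png

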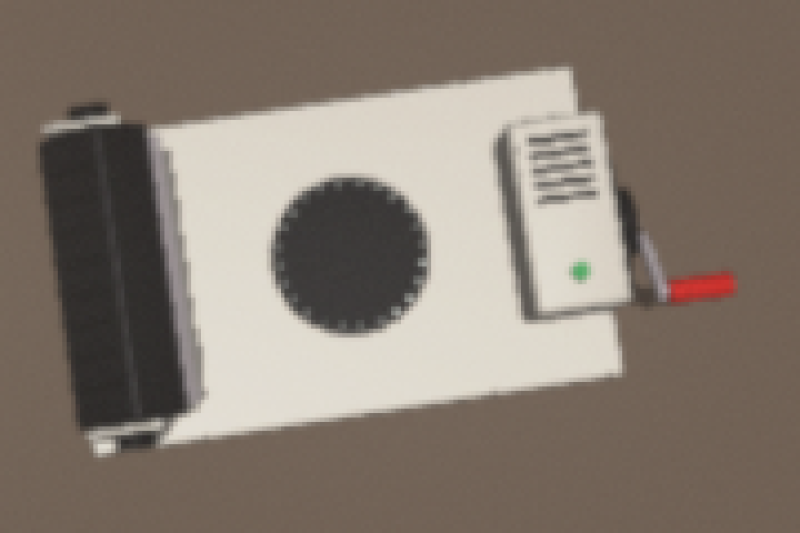

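View pics/c3.png

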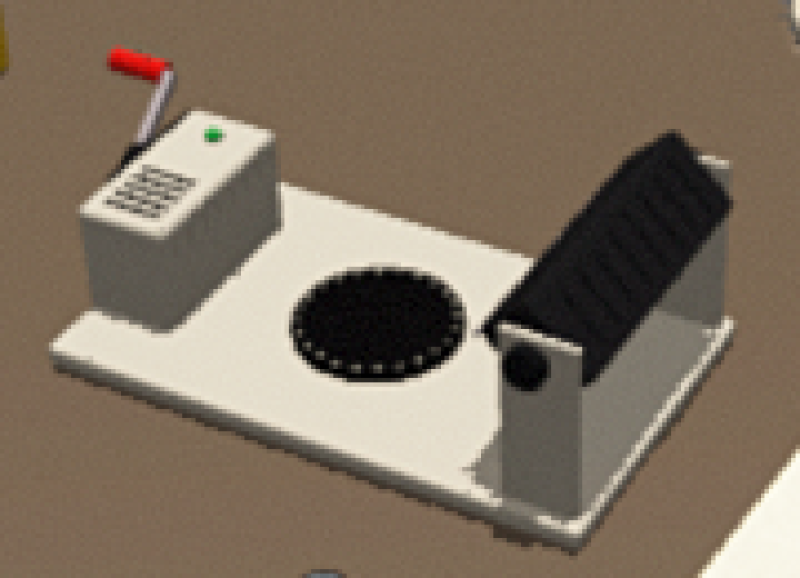

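```bash
cat >> h.py <<'E'
from scipy.spatial.transform import Rotation as R
def ray(im,u,v):
    f=240/np.tan(np.radians(im['vfov'])/2)
    d=np.array([(u-im['cx'])/f,-(v-im['cy'])/f,-1]); return np.array(im['xyz']),R.from_quat(im['rotation']).apply(d)
def onz(im,u,v,z):
    o,d=ray(im,u,v); return o+d*(z-o[2])/d[2]
def proj(im,P):
    f=240/np.tan(np.radians(im['vfov'])/2)
    c=R.from_quat(im['rotation']).inv().apply(np.atleast_2d(P)-im['xyz']); return np.c_[im['cx']-f*c[:,0]/c[:,2],im['cy']+f*c[:,1]/c[:,2]]
def tri(*obs):
    A=np.zeros((3,3));b=np.zeros(3)
    for im,u,v in obs:
        o,d=ray(im,u,v);d=d/np.linalg.norm(d);M=np.eye(3)-np.outer(d,d);A+=M;b+=M@o
    P=np.linalg.solve(A,b); return P,[np.round(proj(im,P)[0]-[u,v],2) for im,u,v in obs]
import json
TOP={'vfov':54.76274017173274,'cx':314.10947503078467,'cy':242.14329123855546,'xyz':np.array([409.52468688,-12.32261211,1438.79255453]),'rotation':np.array([-0.03552226,0.04469903,0.71417797,-0.6976317])}
SC={'vfov':49.13588867717513,'cx':317.233745066006,'cy':241.8097861592984,'xyz':np.array([1436.83748019,646.89559764,913.79532441]),'rotation':np.array([0.19519167,0.40318789,0.79427147,0.4104541])}
E
python3 - <<'E'
from h import *
k=180/800
t=lambda x,y:(255+x*k-.5,190+y*k-.5)
s=lambda x,y:(210+x*k-.5,180+y*k-.5)
print('green',tri((TOP,*t(581,271)),(SC,*s(213,135))))
print('stage c',tri((TOP,*t(350,256)),(SC,*s(379,322))), onz(TOP,*t(350,256),26),onz(SC,*s(379,322),26))
print('pegouter',tri((TOP,*t(735,285)),(SC,*s(110,58))))
print('peginner',tri((TOP,*t(668,291)),(SC,*s(168,70))))
print('box FR(top near right)',tri((TOP,*t(600,113)),(SC,*s(80,212))))
print('box far-left top',tri((TOP,*t(508,125)),(SC,*s(160,236))))
print('box near-left',tri((TOP,*t(535,318)),(SC,*s(274,130))))
a=onz(TOP,*t(622,375),15);b=onz(TOP,*t(571,68),15);print(a,b,np.degrees(np.arctan2((b-a)[1],(b-a)[0])),np.linalg.norm(a-b))
a=onz(TOP,*t(622,375),15);b=onz(TOP,*t(165,446),15);print(a,b,np.degrees(np.arctan2((b-a)[1],(b-a)[0])))
k=120/400
t=lambda x,y:(140+x*k-.5,190+y*k-.5)
k2=140/400
s=lambda x,y:(410+(x-400)*k2-.5,250+y*k2-.5)
print('cup rim',tri((TOP,*t(92,246)),(SC,*s(590,154))),onz(TOP,*t(92,246),70),onz(SC,*s(590,154),70))
print('clay rim',tri((TOP,*t(206,224)),(SC,*s(462,132))))
E
```

```text
green (array([ 533.57712322, -238.86639412,   95.44746325]), [array([ 0.13, -0.1 ]), array([0.17, 0.02])])
stage c (array([554.58006538, -91.77378683,  21.90422932]), [array([ 0.19, -0.14]), array([0.26, 0.02])]) [553.73622342 -90.95186928  26.        ] [558.97342423 -89.03099705  26.        ]
pegouter (array([ 521.18438629, -336.23911444,  113.2278133 ]), [array([ 0.41, -0.34]), array([0.51, 0.08])])
peginner (array([ 516.91259638, -290.28026403,  117.96136324]), [array([-0.02,  0.02]), array([-0.03, -0.  ])])
box FR(top near right) (array([ 639.04557102, -256.5410613 ,   89.67781082]), [array([ 0.02, -0.02]), array([0.03, 0.  ])])
box far-left top (array([ 632.29976568, -195.13033792,   92.26148061]), [array([ 0.18, -0.15]), array([0.26, 0.03])])
box near-left (array([ 504.78273019, -209.37139055,   94.22995395]), [array([ 0.72, -0.57]), array([0.93, 0.1 ])])
[ 467.8133384  -277.42731188   15.        ] [ 684.21374196 -250.92774218   15.        ] 6.981464630036042 218.01688433333175
[ 467.8133384  -277.42731188   15.        ] [426.52803995  39.42365707  15.        ] 97.42374648586755
cup rim (array([512.1814998 , 406.80758192,  62.69294093]), [array([-0.65,  0.3 ]), array([-0.92,  0.07])]) [512.48807414 402.67078678  70.        ] [518.72672787 410.50075117  70.        ]
clay rim (array([531.59481653, 306.77625139,  49.39081087]), [array([ 0.07, -0.04]), array([ 0.1, -0. ])])
```

White blossom cup: scene (474,312), top (168,263). The two look-alikes are blue, at scene (536,320) and (523,348), so they are excluded. The crop shows the white cup has pink blossoms. I'll move above it now and test the jaw scale on the way.

Request:
play_rows([
  [[0.15,-0.1,0],-0.3,-1],
  [[0.32,-0.2,0],-0.6,-1],
  [[0.49,-0.31,0],-0.9,-0.5],
  [[0.66,-0.42,0],-1,-0.5],
  [[0.83,-0.53,0],-1,-0.5],
  [[0.95,-0.6,0],-1,-0.5],
  [[1,-0.64,0],-1,-0.5],
  [[1,-0.64,0],-1,-0.5],
])

```text
clock: 2.1
position: [483.9, 404.8, 404.5]
ee_rot: [0.916, -0.4, -0.0, 0.0]
contact_force: [-0.5, -0.2, 0.6]
gripper_width: 64.3
```

Request:
play_rows([
  [[0.1,0,0],0,-0.3],
  [[0.1,0,0],0,-0.3],
  [[0.1,0,0],0,-0.3],
  [[0.1,0,0],0,-0.3],
])

```text
clock: 2.6
position: [512.9, 405.3, 404.7]
ee_rot: [0.917, -0.399, -0.0, 0.0]
contact_force: [-0.0, 0.4, -0.5]
gripper_width: 55.4
```

Run:
```python
from h import *
st=arm.read_state();print(st['clock'],st['position'],st['ee_rot'],st['gripper_width'],st['contact_force'])
im=arm.get_image('wrist'); save(im,'w1.png'); print(info(im)); 
for d in arm.look_for('cup',im): print(d)
```

```text
2.6 [512.9221984  405.34887328 404.71148952] [ 9.16778861e-01 -3.99395137e-01 -1.84078126e-04  1.05204555e-04] 55.44247213186562 [-0.03473007  0.37196703 -0.49848844]
{'vfov': 66.22622836571021, 'cx': 320.70086543199847, 'cy': 240.6713074051222, 'xyz': array([567.86915272, 345.51695182, 373.93101853]), 'rotation': array([ 0.05913832, -0.1499679 ,  0.91855235, -0.36093473]), 'shot': 3}
{'centre': [563.8, 556.3, 48.2], 'conf': 0.97}
{'centre': [462.7, 529.8, 47.7], 'conf': 0.74}
{'centre': [676.2, 417.0, 51.5], 'conf': 0.74}
{'centre': [508.6, 415.5, 34.5], 'conf': 0.62}
```

View pics/w1.png

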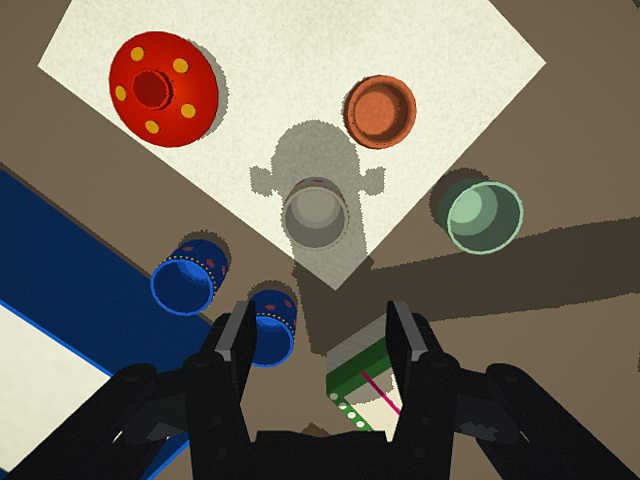

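```bash
cat >> h.py <<'E'
W1={'vfov':66.22622836571021,'cx':320.70086543199847,'cy':240.6713074051222,'xyz':np.array([567.86915272,345.51695182,373.93101853]),'rotation':np.array([0.05913832,-0.1499679,0.91855235,-0.36093473])}
E
python3 - <<'E'
from h import *
w=cv2.imread('pics/w1.png');cv2.imwrite('pics/w1c.png',cv2.resize(w[160:270,250:390],(800,629),interpolation=3)[:600])
print(onz(W1,316,215.5,70))
def circ(c,z,r):
    a=np.linspace(0,2*np.pi,48,endpoint=False);return np.c_[c[0]+r*np.cos(a),c[1]+r*np.sin(a),0*a+z]
v=cv2.resize(w,None,fx=4,fy=4)
for c,col in (((513,405),(0,255,0)),((513,401),(255,0,0))):
    for p in proj(W1,circ(c,70,29)): cv2.circle(v,tuple(int(x*4+2) for x in p),2,col,-1)
cv2.imwrite('pics/w1o.png',v[640:1080,1040:1560])
E
```

```text
[516.66034863 406.3186754   70.        ]
```

View pics/w1c.png

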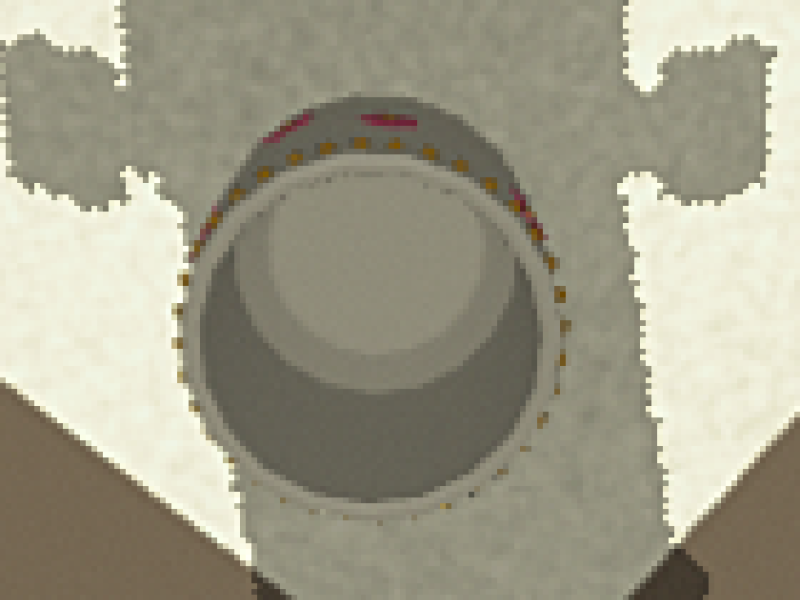

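View pics/w1o.png

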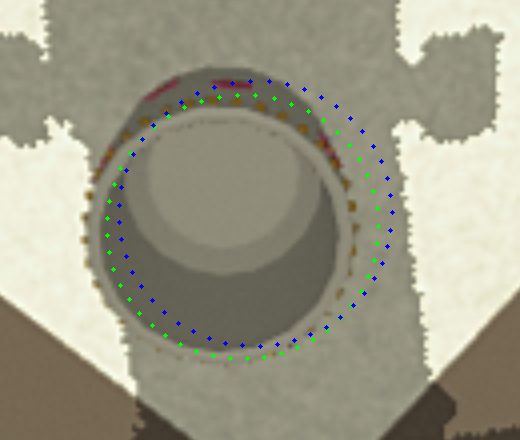

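Run:
```python
from h import *
p=(314.3,217.2)
print(onz(W1,*p,70))
k=120/400; T=(140+92*k-.5,190+246*k-.5); k2=.35; S=(410+190*k2-.5,250+154*k2-.5)
print(tri((W1,*p),(TOP,*T),(SC,*S)))
print(tri((W1,*p),(SC,*S)));print(tri((W1,*p),(TOP,*T)))
```

```text
[516.70903117 408.40509912  70.        ]
(array([513.79773841, 407.85661304,  63.59083439]), [array([ 3.01, -0.14]), array([-1.1 , -0.25]), array([-0.7 ,  0.36])])
(array([516.02393748, 409.37826472,  67.22214366]), [array([-0.13,  0.49]), array([-0.2 ,  0.02])])
(array([513.58915809, 411.39111516,  47.13601627]), [array([ 0.7 , -1.88]), array([-0.6 ,  0.22])])
```

Request:
play_rows([
  [[0.01,0.01,-0.15],0,-1],
  [[0.01,0.01,-0.3],0,-1],
  [[0.01,0.01,-0.42],0,-1],
  [[0.01,0.01,-0.42],0,-1],
])

```text
clock: 3.2
position: [515.3, 407.6, 275.7]
ee_rot: [0.917, -0.4, -0.001, 0.003]
contact_force: [-0.1, -0.4, 0.9]
gripper_width: 85.6
```

Run:
```python
from h import *
st=arm.read_state();print(st['clock'],st['position'],st['ee_rot'],st['gripper_width'],st['contact_force'])
im=arm.get_image('wrist'); save(im,'w2.png'); print(info(im));
```

```text
3.2 [515.30188893 407.58568172 275.70592187] [ 0.91670102 -0.3995571  -0.00123403  0.00344002] 85.64696319984166 [-0.07277387 -0.44300936  0.94244211]
{'vfov': 66.22622836571021, 'cx': 320.70086543199847, 'cy': 240.6713074051222, 'xyz': array([570.094445  , 347.57641598, 244.9955932 ]), 'rotation': array([ 0.06216055, -0.14840303,  0.91887207, -0.36025924]), 'shot': 4}
```

View pics/w2.png

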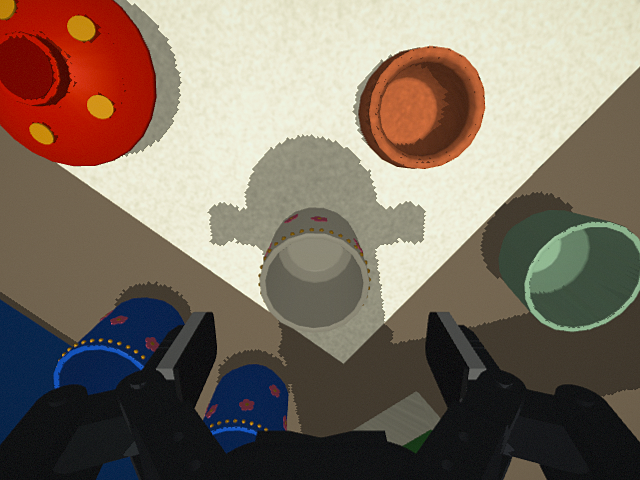

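```bash
cat >> h.py <<'E'
W2=dict(W1,xyz=np.array([570.094445,347.57641598,244.9955932]),rotation=np.array([0.06216055,-0.14840303,0.91887207,-0.36025924]))
E
python3 - <<'E'
from h import *
print(onz(W2,315,281.5,70), R.from_quat(W2['rotation']).as_matrix().round(3))
w=cv2.imread('pics/w2.png');v=cv2.resize(w[200:350,230:400],None,fx=4,fy=4)
a=np.linspace(0,2*np.pi,60,endpoint=False)
for c,col in (((516.5,408.5),(0,255,0)),(onz(W2,315,281.5,70),(255,0,0))):
    for p in proj(W2,np.c_[c[0]+28.5*np.cos(a),c[1]+28.5*np.sin(a),0*a+70]): cv2.circle(v,(int((p[0]-230)*4+2),int((p[1]-200)*4+2)),2,col,-1)
cv2.imwrite('pics/w2o.png',v)
tcp=np.array([515.30188893,407.58568172,275.70592187]);q=R.from_quat([0.91670102,-0.3995571,-0.00123403,0.00344002])
for y in(-42.5,42.5): print(proj(W2,tcp+q.apply([0,y,160])))
E
```

```text
[516.19852335 408.08907467  70.        ] [[-0.733  0.644  0.221]
 [-0.681 -0.696 -0.228]
 [ 0.007 -0.318  0.948]]
[[214.13630666 329.79772197]]
[[424.94423218 329.75322832]]
```

View pics/w2o.png

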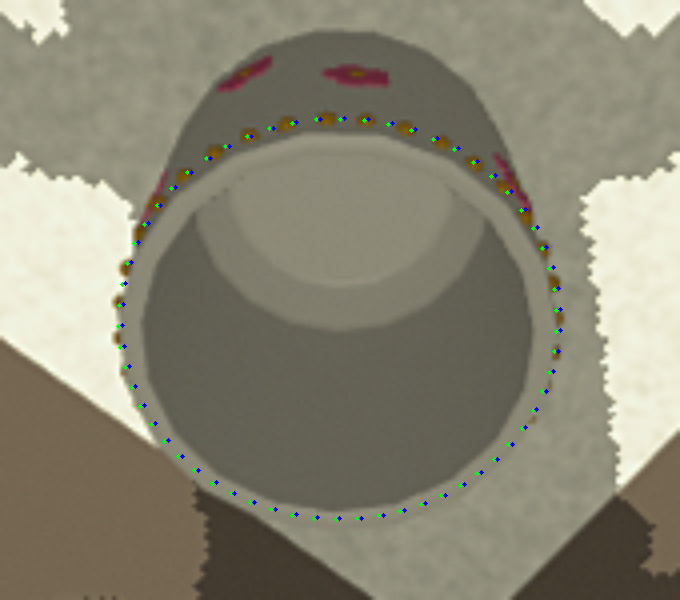

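Request:
play_rows([
  [[0.003,0.002,-0.1],0,-1],
  [[0.003,0.002,-0.2],0,-1],
  [[0.003,0.002,-0.26],0,-1],
  [[0.003,0.002,-0.26],0,-0.6],
  [[0.003,0.002,-0.26],0,-0.45],
  [[0.003,0.002,-0.26],0,-0.4],
  [[0.003,0.002,-0.26],0,-0.38],
  [[0.003,0.002,-0.26],0,-0.38],
])

```text
clock: 4.25
position: [517.1, 408.9, 201.0]
ee_rot: [0.917, -0.399, 0.0, 0.001]
contact_force: [-0.9, -0.1, 0.4]
gripper_width: 58.8
```

Run:
```python
from h import *
st=arm.read_state();print(st['clock'],st['position'],st['ee_rot'],st['gripper_width'],st['contact_force'])
im=arm.get_image('wrist'); save(im,'w3.png'); print(info(im));
```

```text
4.25 [517.06442118 408.93200232 200.95844458] [ 9.16839710e-01 -3.99255100e-01  5.09999524e-05  5.56209292e-04] 58.82842479968775 [-0.93344532 -0.09790887  0.40825416]
{'vfov': 66.22622836571021, 'cx': 320.70086543199847, 'cy': 240.6713074051222, 'xyz': array([572.02233637, 349.12417649, 170.22119323]), 'rotation': array([ 0.05932177, -0.14947529,  0.91856485, -0.36107711]), 'shot': 5}
```

View pics/w3.png

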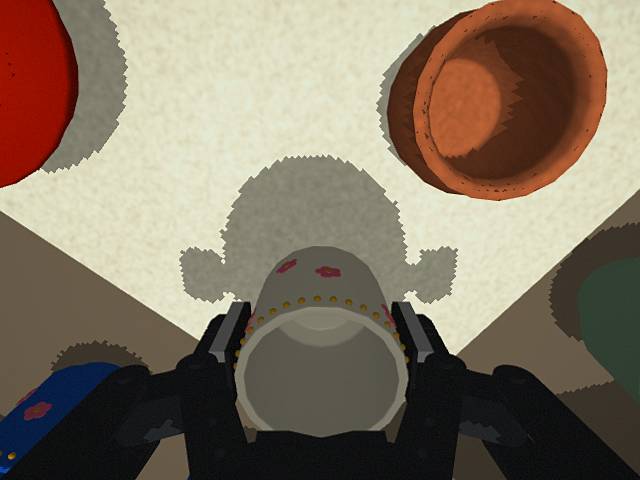

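Request:
play_rows([
  [[0,0,0],0,-0.39],
  [[0,0,0],0,-0.38],
  [[0,0,0],0,-0.37],
  [[0,0,0],0,-0.37],
])

```text
clock: 4.8
position: [517.0, 409.0, 200.9]
ee_rot: [0.917, -0.399, 0.0, 0.001]
contact_force: [-0.0, -0.4, 1.8]
gripper_width: 58.3
```

Request:
play_rows([
  [[0,0,0],0,-0.36],
  [[0,0,0],0,-0.36],
])

```text
clock: 5.05
position: [517.1, 409.0, 200.9]
ee_rot: [0.917, -0.399, 0.0, 0.001]
contact_force: [-1.0, -0.5, 1.9]
gripper_width: 57.8
```

Request:
play_rows([
  [[0,0,0],0,-0.35],
  [[0,0,0],0,-0.35],
])

```text
clock: 5.3
position: [517.1, 409.0, 201.0]
ee_rot: [0.917, -0.399, 0.0, 0.001]
contact_force: [-1.5, -0.7, 2.7]
gripper_width: 58.2
```

Request:
play_rows([
  [[0,0,0],0,-0.34],
  [[0,0,0],0,-0.34],
])

```text
clock: 5.55
position: [517.0, 409.0, 201.1]
ee_rot: [0.917, -0.399, 0.0, 0.001]
contact_force: [-0.6, -0.4, 2.0]
gripper_width: 58.0
```

Request:
play_rows([
  [[0,0,0.01],0,-0.34],
  [[0,0,0.02],0,-0.34],
  [[0,0,0.02],0,-0.34],
  [[0,0,0.02],0,-0.34],
])

```text
clock: 6.05
position: [517.0, 409.0, 206.9]
ee_rot: [0.917, -0.399, 0.0, 0.001]
contact_force: [-0.2, 0.7, -1.6]
gripper_width: 57.4
```

Run:
```python
from h import *
im=arm.get_image('wrist'); save(im,'w4.png'); 
st=arm.read_state();print(st['clock'],st['position'],st['gripper_width'],st['contact_force'])
```

```text
6.1 [516.98414569 408.94239902 206.90740655] 57.697274957904504 [-0.07040299  0.74645903 -1.06818835]
```

View pics/w4.png

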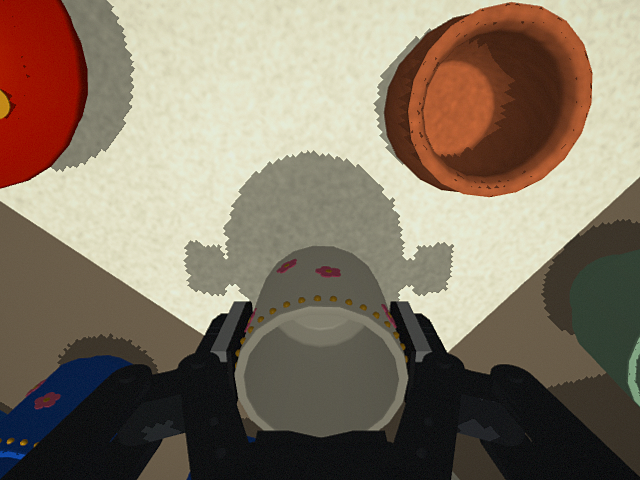

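Request:
play_rows([
  [[0,0,0.01],0,-0.333],
  [[0,0,0.03],0,-0.333],
  [[0,0,0.06],0,-0.333],
  [[0,0,0.06],0,-0.333],
  [[0,0,0.06],0,-0.333],
])

```text
clock: 6.72
position: [516.9, 408.9, 225.1]
ee_rot: [0.917, -0.399, -0.0, 0.001]
contact_force: [-0.3, -0.1, -1.7]
gripper_width: 57.2
```

Run:
```python
from h import *
im=arm.get_image('wrist'); save(im,'w5.png'); 
st=arm.read_state();print(st['clock'],st['position'],st['ee_rot'],st['gripper_width'],st['contact_force'])
w=cv2.imread('pics/w5.png');v=cv2.resize(w[240:450,200:440],None,fx=3,fy=3)
a=np.linspace(0,2*np.pi,60,endpoint=False)
zr=st['position'][2]-201+70
for c,col in ((st['position'],(0,255,0)),):
    for p in proj(im,np.c_[c[0]+28.5*np.cos(a),c[1]+28.5*np.sin(a),0*a+zr]): cv2.circle(v,(int((p[0]-200)*3+2),int((p[1]-240)*3+2)),2,col,-1)
cv2.imwrite('pics/w5o.png',v)
```

```text
6.775 [516.89181743 408.83017723 224.81991216] [ 9.16838904e-01 -3.99256394e-01 -9.74439132e-05  8.63934276e-04] 57.335943769668674 [-0.44539982 -0.06754347 -1.91847026]
```

View pics/w5o.png

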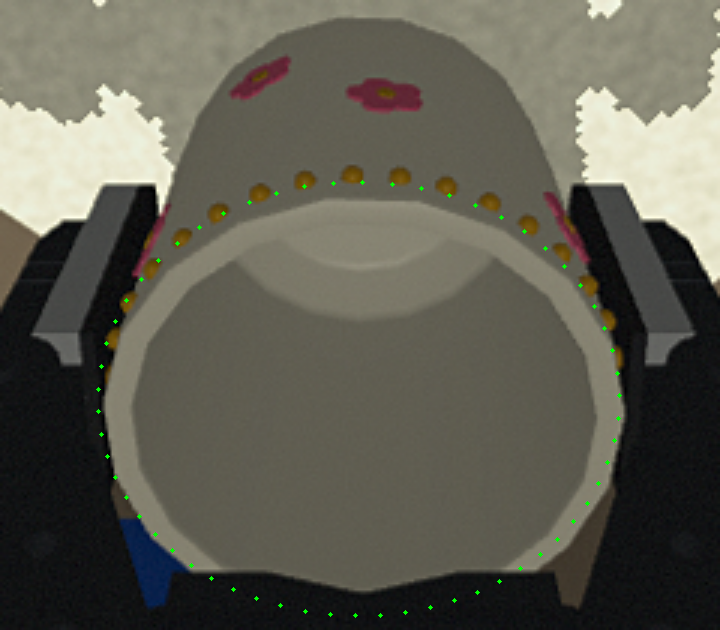

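Request:
play_rows([
  [[0,0,0.03],0,-0.333],
  [[0,0,0.09],0,-0.333],
  [[0,0,0.17],0,-0.333],
  [[0,0,0.25],0,-0.333],
  [[0,0,0.33],0,-0.333],
  [[0,0,0.41],0,-0.333],
  [[0,0,0.48],0,-0.333],
  [[0,0,0.53],0,-0.333],
  [[0,0,0.56],0,-0.333],
  [[0,0,0.57],0,-0.333],
  [[0,0,0.57],0,-0.333],
])

```text
clock: 8.15
position: [516.8, 408.8, 395.3]
ee_rot: [0.917, -0.399, -0.0, 0.001]
contact_force: [0.1, -0.2, -2.5]
gripper_width: 57.5
```

Request:
play_rows([
  [[0,-0.02,0],0,-0.333],
  [[0.01,-0.08,0],0,-0.333],
  [[0.02,-0.17,0],0,-0.333],
  [[0.03,-0.27,0],0,-0.333],
  [[0.04,-0.37,0],0,-0.333],
  [[0.05,-0.47,0],0,-0.333],
  [[0.06,-0.57,0],0,-0.333],
  [[0.07,-0.66,0],0,-0.333],
  [[0.08,-0.73,0],0,-0.333],
  [[0.08,-0.77,0],0,-0.333],
  [[0.08,-0.8,0],0,-0.333],
  [[0.08,-0.8,0],0,-0.333],
])

```text
clock: 9.65
position: [540.8, 168.6, 395.3]
ee_rot: [0.917, -0.399, -0.0, 0.001]
contact_force: [-0.5, 0.1, -1.3]
gripper_width: 57.5
```

Request:
play_rows([
  [[0,-0.02,0],0,-0.333],
  [[0.01,-0.08,0],0,-0.333],
  [[0.02,-0.17,0],0,-0.333],
  [[0.03,-0.27,0],0,-0.333],
  [[0.04,-0.37,0],0,-0.333],
  [[0.04,-0.47,0],0,-0.333],
  [[0.04,-0.57,0],0,-0.333],
  [[0.04,-0.65,0],0,-0.333],
  [[0.04,-0.71,0],0,-0.333],
  [[0.04,-0.75,0],0,-0.333],
  [[0.04,-0.77,0],0,-0.333],
  [[0.04,-0.77,0],0,-0.333],
])

```text
clock: 11.15
position: [552.9, -62.5, 395.2]
ee_rot: [0.917, -0.399, -0.0, 0.001]
contact_force: [-0.0, -0.2, -1.5]
gripper_width: 57.8
```

Run:
```python
from h import *
import pickle
for n in ('wrist','top','scene'):
    im=arm.get_image(n); save(im,n+'6.png'); pickle.dump(im,open(n+'6.pkl','wb'))
st=arm.read_state();print(st['clock'],st['position'],st['ee_rot'],st['gripper_width'],st['contact_force'])
```

```text
11.3 [552.86553771 -61.95824462 395.26953191] [ 9.16922048e-01 -3.99064340e-01 -3.43182995e-04  1.22148638e-03] 57.68076469998341 [ 0.39567661  0.31177158 -0.99443464]
```

View pics/wrist6.png

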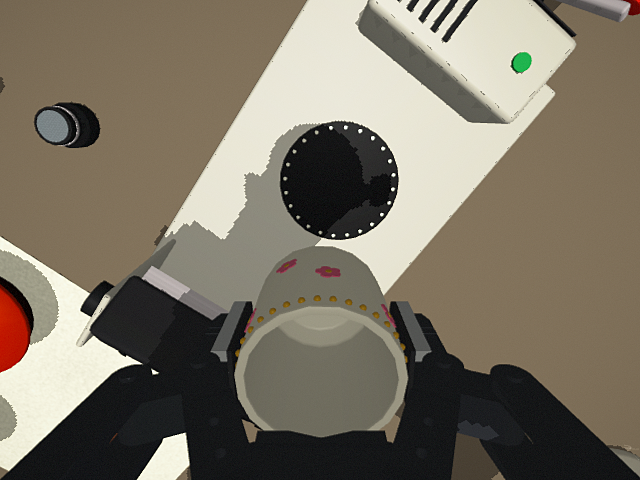

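View pics/scene6.png

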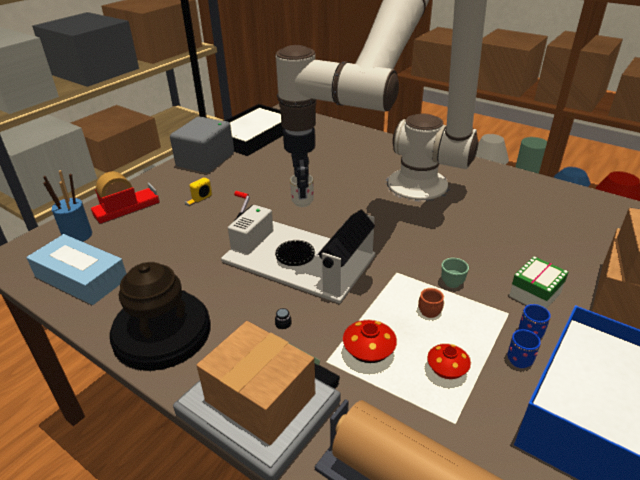

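Run:
```python
from h import *
import pickle
im=pickle.load(open('wrist6.pkl','rb'))
print('stage',onz(im,339.5,180,26),'green',onz(im,522,62,95), 'corner',onz(im,554,90,15))
k=.225
t=lambda x,y:(255+x*k-.5,190+y*k-.5); s=lambda x,y:(210+x*k-.5,180+y*k-.5)
print('stage tri',tri((im,339.5,180),(TOP,*t(350,256))),tri((im,339.5,180),(SC,*s(379,321))))
print('green tri',tri((im,522,62),(TOP,*t(581,271)),(SC,*s(213,135))))
w=cv2.imread('pics/wrist6.png');v=cv2.resize(w[100:260,260:420],None,fx=3.5,fy=3.5,interpolation=3)
a=np.linspace(0,2*np.pi,90,endpoint=False)
for c,col in (((554,-91),(0,255,0)),((557,-89),(0,0,255))):
    for p in proj(im,np.c_[c[0]+55*np.cos(a),c[1]+55*np.sin(a),0*a+26]): cv2.circle(v,(int((p[0]-260)*3.5+2),int((p[1]-100)*3.5+2)),2,col,-1)
cv2.imwrite('pics/w6o.png',v)
```

```text
stage [557.31243473 -94.7961816   26.        ] green [ 532.95499181 -239.64164764   95.        ] corner [ 471.94136613 -279.93400365   15.        ]
stage tri (array([555.11557303, -92.64870697,   8.59069373]), [array([-0.82,  0.27]), array([0.24, 0.12])]) (array([555.69618434, -93.52849324,  22.23498904]), [array([0.1 , 1.53]), array([-0.49,  0.13])])
green tri (array([ 533.39972864, -239.05121487,   95.52655889]), [array([-0.72,  0.1 ]), array([ 0.2 , -0.05]), array([ 0.16, -0.05])])
```

View pics/w6o.png

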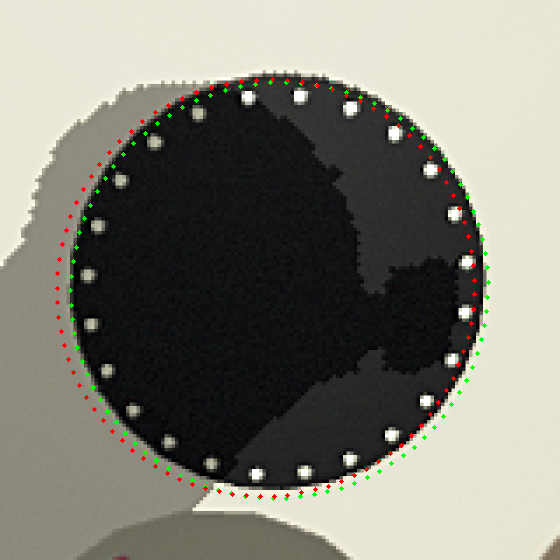

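Request:
play_rows([
  [[0.005,-0.05,0],0,-0.333],
  [[0.01,-0.09,0],0,-0.333],
  [[0.01,-0.1,-0.03],0,-0.333],
  [[0.01,-0.1,-0.1],0,-0.333],
  [[0.01,-0.1,-0.18],0,-0.333],
  [[0.01,-0.1,-0.26],0,-0.333],
  [[0.01,-0.1,-0.33],0,-0.333],
  [[0.01,-0.1,-0.4],0,-0.333],
  [[0.01,-0.1,-0.45],0,-0.333],
  [[0.01,-0.1,-0.48],0,-0.333],
  [[0.01,-0.1,-0.5],0,-0.333],
  [[0.01,-0.1,-0.5],0,-0.333],
])

```text
clock: 12.8
position: [555.9, -92.0, 245.2]
ee_rot: [0.917, -0.399, -0.0, 0.001]
contact_force: [0.4, -0.9, -0.2]
gripper_width: 57.7
```

Run:
```python
from h import *
for n in ('wrist','scene'):
    im=arm.get_image(n); save(im,n+'7.png')
st=arm.read_state();print(st['clock'],st['position'],st['ee_rot'],st['gripper_width'],st['contact_force'])
a=cv2.imread('pics/wrist7.png');b=cv2.imread('pics/scene7.png')[150:310,210:390]
cv2.imwrite('pics/m7.png',np.hstack([cv2.resize(a,(400,300)),cv2.resize(b,(400,356))[:300]]))
```

```text
12.9 [556.1306332  -91.95279559 245.85382471] [ 9.16963320e-01 -3.98970242e-01  2.60192104e-04  9.73195499e-04] 58.059561351588265 [-0.32664685  0.02671747 -1.97338587]
```

View pics/m7.png

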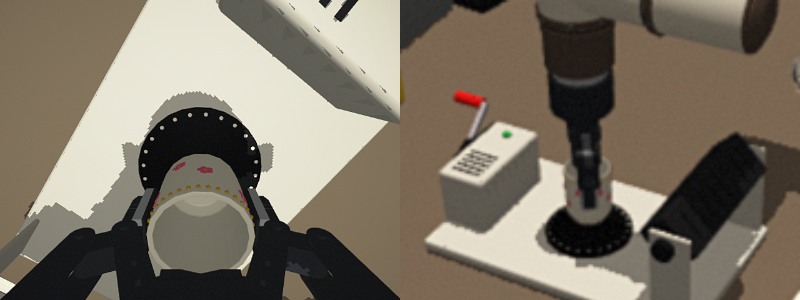

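Request:
play_rows([
  [[0,0,-0.015],0,-0.333],
  [[0,0,-0.03],0,-0.333],
  [[0,0,-0.045],0,-0.333],
  [[0,0,-0.052],0,-0.333],
  [[0,0,-0.052],0,-0.333],
])

```text
clock: 13.52
position: [556.1, -92.0, 230.0]
ee_rot: [0.917, -0.399, 0.0, 0.001]
contact_force: [0.0, 1.4, -1.3]
gripper_width: 57.7
```

Request:
play_rows([
  [[0,0,-0.004],0,-0.333],
  [[0,0,-0.004],0,-0.333],
  [[0,0,-0.004],0,-0.333],
])

```text
clock: 13.9
position: [556.1, -91.9, 228.8]
ee_rot: [0.917, -0.399, 0.0, 0.001]
contact_force: [0.1, -0.9, -1.6]
gripper_width: 58.0
```

Request:
play_rows([
  [[0,0,-0.003],0,-0.333],
  [[0,0,-0.003],0,-0.333],
  [[0,0,-0.003],0,-0.333],
])

```text
clock: 14.28
position: [556.1, -91.9, 228.0]
ee_rot: [0.917, -0.399, 0.0, 0.001]
contact_force: [-0.6, 0.5, -1.8]
gripper_width: 57.5
```

Request:
play_rows([
  [[0,0,-0.003],0,-0.333],
  [[0,0,-0.003],0,-0.333],
  [[0,0,-0.003],0,-0.333],
])

```text
clock: 14.65
position: [556.2, -92.0, 227.2]
ee_rot: [0.917, -0.399, 0.0, 0.001]
contact_force: [-1.0, -0.8, -1.2]
gripper_width: 57.9
```

Request:
play_rows([
  [[0,0,-0.003],0,-0.333],
  [[0,0,-0.003],0,-0.333],
  [[0,0,-0.003],0,-0.333],
])

```text
clock: 15.02
position: [556.2, -92.0, 227.1]
ee_rot: [0.917, -0.399, 0.0, 0.001]
contact_force: [-2.1, 1.2, 5.2]
gripper_width: 57.8
```

Request:
play_rows([
  [[0,0,0],0,-0.345],
  [[0,0,0],0,-0.355],
  [[0,0,0],0,-0.37],
  [[0,0,0],0,-0.4],
  [[0,0,0],0,-0.5],
  [[0,0,0],0,-0.7],
  [[0,0,0],0,-0.9],
  [[0,0,0],0,-0.9],
])

```text
clock: 16.02
position: [556.2, -92.0, 227.1]
ee_rot: [0.917, -0.399, 0.0, 0.001]
contact_force: [-0.8, 0.2, 0.2]
gripper_width: 81.3
```

Run:
```python
from h import *
im=arm.get_image('wrist'); save(im,'w8.png')
st=arm.read_state();print(st['clock'],st['position'],st['ee_rot'],st['gripper_width'],st['contact_force'])
```

```text
16.075 [556.17779259 -91.95814289 227.14640404] [ 9.17039802e-01 -3.98794032e-01  4.37434082e-04  1.06311232e-03] 81.13729514468955 [ 0.36326942 -0.1430097  -0.07608179]
```

View pics/w8.png

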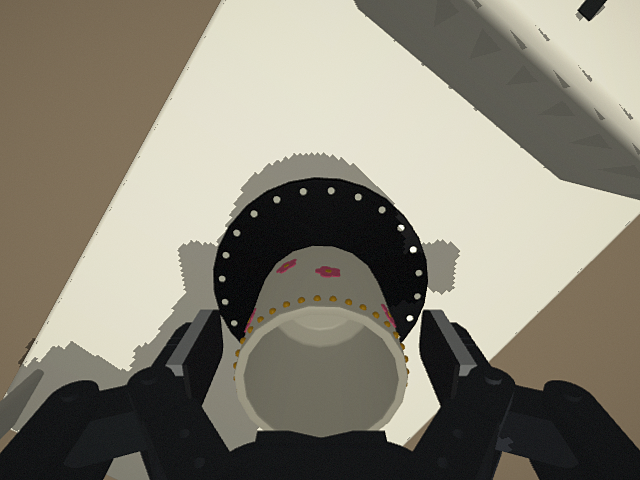

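Cup is standing free on the stage, with the jaws clear on both sides (rim x 236–407, pads at 210 and 430). I'll back straight up and check how well it is centred.

Request:
play_rows([
  [[0,0,0.05],0,-0.9],
  [[0,0,0.15],0,-0.9],
  [[0,0,0.3],0,-0.9],
  [[0,0,0.42],0.3,-0.3],
  [[0,0,0.42],0.6,0.4],
  [[0,0,0.42],0.9,1],
  [[0,0,0.42],0.9,1],
  [[0,0,0.42],0.9,1],
])

```text
clock: 17.08
position: [556.1, -92.0, 353.6]
ee_rot: [0.985, -0.175, 0.001, 0.001]
contact_force: [0.2, 0.2, 0.1]
gripper_width: -0.3
```

Run:
```python
from h import *
import pickle
for n in ('wrist','top','scene'):
    im=arm.get_image(n); save(im,n+'9.png'); pickle.dump(im,open(n+'9.pkl','wb'))
st=arm.read_state();print(st['clock'],st['position'],st['ee_rot'],st['gripper_width'],st['contact_force'])
a=cv2.imread('pics/wrist9.png');b=cv2.imread('pics/scene9.png')[180:310,210:390]
cv2.imwrite('pics/m9.png',np.vstack([a[:330],np.hstack([cv2.resize(b,(360,260),interpolation=3),np.zeros((260,280,3),np.uint8)])]))
```

```text
17.225 [556.17664112 -91.99766206 353.20008825] [ 9.84701915e-01 -1.74243353e-01  6.58904669e-04  9.78663886e-04] -0.07560866869434875 [ 0.41864639  0.02095137 -0.00300335]
```

View pics/m9.png

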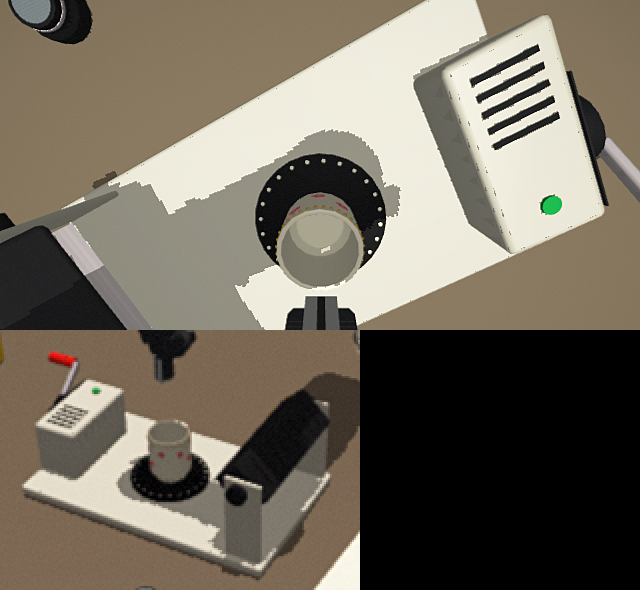

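Run:
```python
from h import *
import pickle
im=pickle.load(open('wrist9.pkl','rb'))
print(onz(im,320,249,96),onz(im,320.8,218,26))
w=cv2.imread('pics/wrist9.png');v=cv2.resize(w[140:310,240:400],None,fx=3.5,fy=3.5,interpolation=3)
a=np.linspace(0,2*np.pi,90,endpoint=False)
for c,r,z,col in (((555.5,-92.5),55,26,(0,255,0)),((556,-92),28.5,96,(0,0,255))):
    for p in proj(im,np.c_[c[0]+r*np.cos(a),c[1]+r*np.sin(a),0*a+z]): cv2.circle(v,(int((p[0]-240)*3.5+2),int((p[1]-140)*3.5+2)),2,col,-1)
cv2.imwrite('pics/w9o.png',v)
# lever positions
S=np.array([555.5,-92.5,0]);y=np.radians(7.2);Rz=R.from_euler('z',y)
O=S+Rz.apply([0,-5,0])
for q in (0,.31,.63,.698,.9,.94,1.0):
    p=O+Rz.apply([-10-70*np.cos(.698-q),-210,70+70*np.sin(.698-q)]);print(q,p.round(1),'top',p[2]+8)
print('green tri peg', )
print(np.degrees(2*np.arctan2(-.17424,.9847)))
```

```text
[555.91432591 -91.99378731  96.        ] [557.89703202 -93.44300564  26.        ]
0 [ 519.3 -313.8  115. ] top 122.98807008135765
0.31 [ 508.2 -315.2   96.5] top 104.48364865020572
0.63 [ 503.2 -315.8   74.8] top 82.75633247470121
0.698 [ 503.1 -315.8   70. ] top 78.0
0.9 [ 504.5 -315.7   56. ] top 63.95596542861784
0.94 [ 505.1 -315.6   53.2] top 61.224862202636096
1.0 [ 506.2 -315.4   49.2] top 57.1798798872085
green tri peg
-20.06893189653752
```

View pics/w9o.png

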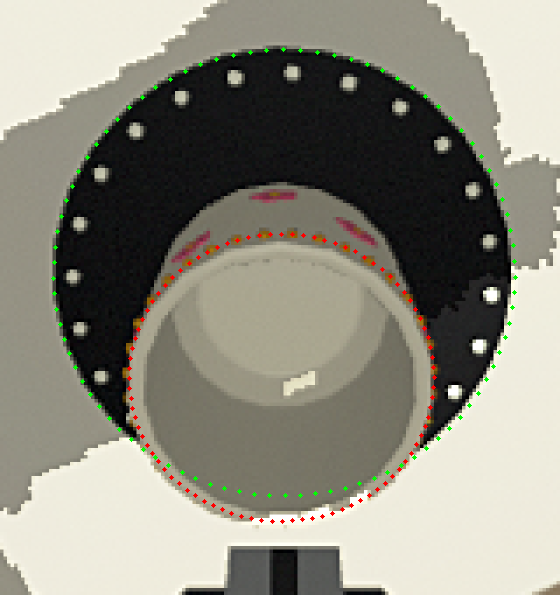

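Request:
play_rows([
  [[-0.02,-0.1,0],0.3,1],
  [[-0.04,-0.25,0],0.6,1],
  [[-0.07,-0.4,0],0.9,1],
  [[-0.1,-0.55,0],0.9,1],
  [[-0.12,-0.68,-0.05],0.9,1],
  [[-0.127,-0.74,-0.1],0.9,1],
  [[-0.127,-0.74,-0.1],0.9,1],
  [[-0.127,-0.74,-0.1],0.9,1],
])

```text
clock: 18.23
position: [518.5, -313.3, 323.3]
ee_rot: [0.998, 0.061, 0.001, 0.001]
contact_force: [-0.1, -0.5, -0.9]
gripper_width: -0.1
```

Run:
```python
from h import *
import pickle
for n in ('wrist','scene'):
    im=arm.get_image(n); save(im,n+'10.png'); pickle.dump(im,open(n+'10.pkl','wb'))
st=arm.read_state();print(st['clock'],st['position'],st['ee_rot'],st['gripper_width'],st['contact_force'])
print(np.degrees(2*np.arctan2(st['ee_rot'][1],st['ee_rot'][0])))
a=cv2.imread('pics/wrist10.png');b=cv2.imread('pics/scene10.png')[160:290,210:390]
cv2.imwrite('pics/m10.png',np.hstack([cv2.resize(a,(480,360)),cv2.resize(b,(320,231),interpolation=3)[:360] if 0 else cv2.copyMakeBorder(cv2.resize(b,(320,231),interpolation=3),0,129,0,0,0)]))
im=pickle.load(open('wrist10.pkl','rb'))
p=proj(im,[[519.3,-313.8,123],st['position']-[0,0,173]]);print(p)
```

```text
18.325 [ 518.63264299 -313.02769733  323.87678178] [0.99811988 0.06126679 0.00140585 0.00105676] 0.041587058816954105 [-0.07899398 -0.34654932  0.30275655]
7.025067741077378
[[321.55898262 285.23582658]
 [319.92301556 314.07457857]]
```

View pics/m10.png

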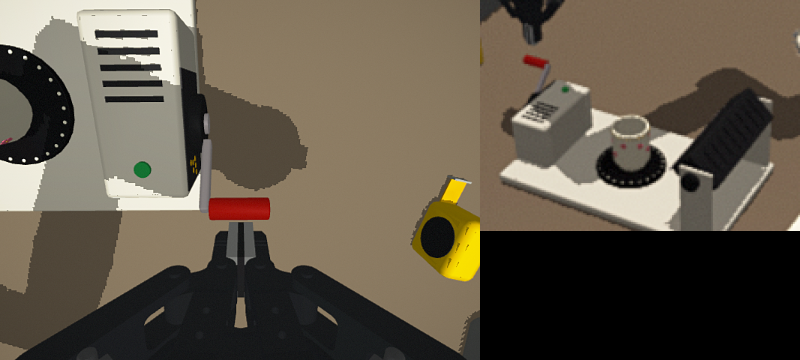

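Request:
play_rows([
  [[0.008,-0.003,-0.04],0,1],
  [[0.008,-0.003,-0.07],0,1],
  [[0.008,-0.003,-0.08],0,1],
  [[0.003,-0.004,-0.09],0,1],
  [[-0.002,-0.004,-0.1],0,1],
  [[-0.008,-0.005,-0.11],0,1],
  [[-0.014,-0.006,-0.12],0,1],
  [[-0.02,-0.006,-0.135],0,1],
  [[-0.026,-0.007,-0.15],0,1],
  [[-0.028,-0.007,-0.155],0,1],
  [[-0.028,-0.007,-0.155],0,1],
])

```text
clock: 19.7
position: [509.4, -315.5, 277.7]
ee_rot: [0.998, 0.061, 0.0, 0.001]
contact_force: [-5.2, 0.2, 5.8]
gripper_width: 0.1
```

Run:
```python
from h import *
import pickle
for n in ('wrist','scene'):
    im=arm.get_image(n); save(im,n+'11.png'); pickle.dump(im,open(n+'11.pkl','wb'))
st=arm.read_state();print(st['clock'],st['position'],st['ee_rot'],st['gripper_width'],st['contact_force'])
a=cv2.imread('pics/wrist11.png');b=cv2.imread('pics/scene11.png')[160:290,210:390]
cv2.imwrite('pics/m11.png',np.hstack([cv2.resize(a,(480,360)),cv2.copyMakeBorder(cv2.resize(b,(320,231),interpolation=3),0,129,0,0,0)]))
```

```text
19.8 [ 509.51108841 -315.48467944  277.69999835] [9.98125672e-01 6.11876534e-02 2.87513554e-04 1.06337070e-03] 0.02756773249096478 [-4.41928563  0.28487151  5.73971658]
```

View pics/m11.png

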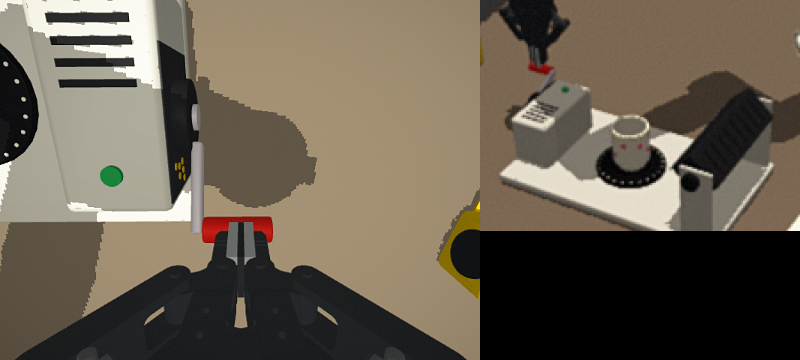

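Request:
play_rows([
  [[0.005,0,0],0,1],
  [[0.01,0,0],0,1],
  [[0.015,0,0],0,1],
  [[0.015,0,0],0,1],
])

```text
clock: 20.3
position: [513.5, -315.6, 278.0]
ee_rot: [0.998, 0.061, -0.001, 0.001]
contact_force: [-3.3, 0.4, 4.8]
gripper_width: -0.1
```

Run:
```python
from h import *
im=arm.get_image('wrist'); save(im,'w12.png')
st=arm.read_state();print(st['clock'],st['position'],st['contact_force'])
cv2.imwrite('pics/w12c.png',cv2.resize(cv2.imread('pics/w12.png')[200:400,180:440],None,fx=3,fy=3))
```

```text
20.35 [ 513.51906609 -315.57394054  277.9693543 ] [-4.17443531  0.15392974  5.38562628]
```

View pics/w12c.png

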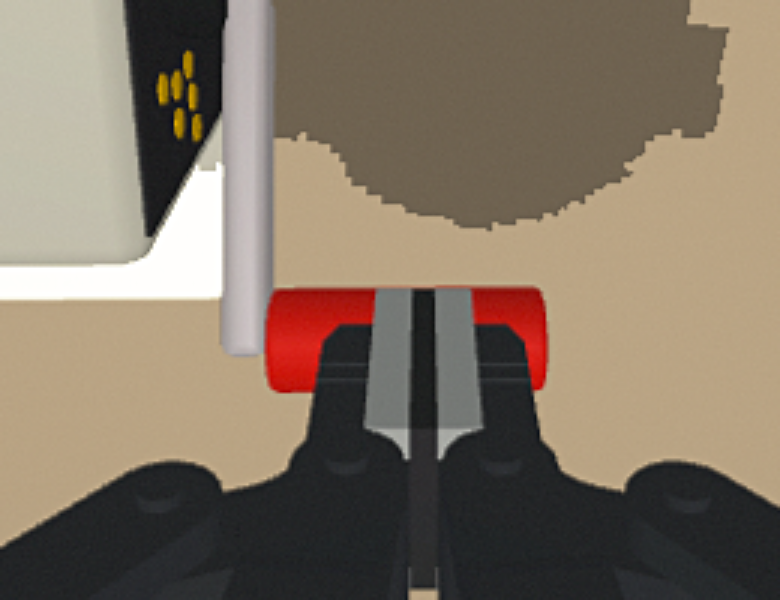

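Request:
play_rows([
  [[-0.003,0,-0.012],0,1],
  [[-0.006,0,-0.024],0,1],
  [[-0.009,0,-0.036],0,1],
  [[-0.012,0,-0.048],0,1],
  [[-0.014,0,-0.06],0,1],
  [[-0.015,0,-0.072],0,1],
  [[-0.015,0,-0.072],0,1],
])

```text
clock: 21.22
position: [508.9, -315.8, 256.2]
ee_rot: [0.998, 0.061, -0.001, 0.001]
contact_force: [-4.0, -1.1, 4.1]
gripper_width: -0.1
```

Request:
play_rows([
  [[0,0,-0.012],0,1],
  [[0,0,-0.024],0,1],
  [[0.001,0,-0.036],0,1],
  [[0.002,0,-0.045],0,1],
  [[0.002,0,-0.045],0,1],
  [[0.002,0,-0.045],0,1],
])

```text
clock: 21.98
position: [509.6, -315.6, 242.7]
ee_rot: [0.998, 0.061, -0.001, 0.001]
contact_force: [-2.3, -0.7, 3.5]
gripper_width: 0.2
```

Run:
```python
from h import *
import pickle
im=arm.get_image('wrist'); save(im,'w13.png');pickle.dump(im,open('w13.pkl','wb'))
b=arm.get_image('scene');save(b,'s13.png')
st=arm.read_state();print(st['clock'],st['position'],st['contact_force'])
a=cv2.imread('pics/w13.png');b=cv2.imread('pics/s13.png')[160:290,210:390]
cv2.imwrite('pics/m13.png',np.hstack([cv2.resize(a,(480,360)),cv2.copyMakeBorder(cv2.resize(b,(320,231),interpolation=3),0,129,0,0,0)]))
```

```text
22.075 [ 509.56857765 -315.60987553  242.72735309] [-2.66042637  0.37886361  3.90499716]
```

View pics/m13.png

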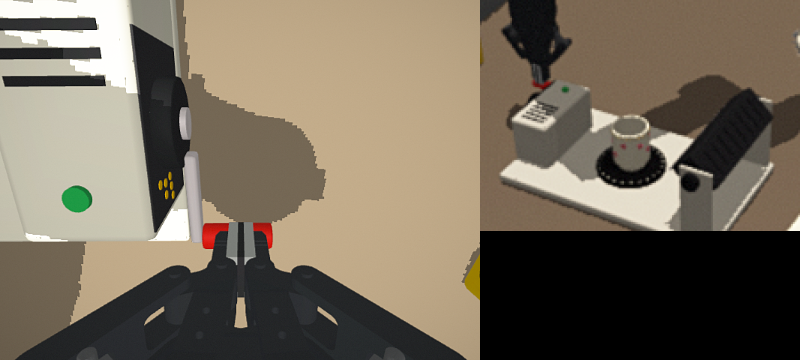

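Request:
play_rows([
  [[0,0,-0.007],0,1],
  [[0.001,0,-0.014],0,1],
  [[0.002,0,-0.02],0,1],
  [[0.002,0,-0.02],0,1],
])

```text
clock: 22.58
position: [510.1, -315.6, 236.5]
ee_rot: [0.998, 0.061, -0.001, 0.001]
contact_force: [-3.5, -0.4, 4.3]
gripper_width: -0.1
```

Request:
play_rows([
  [[0,0,-0.004],0,1],
  [[0.001,0,-0.008],0,1],
  [[0.001,0,-0.008],0,1],
])

```text
clock: 22.95
position: [510.4, -315.6, 234.2]
ee_rot: [0.998, 0.061, -0.001, 0.001]
contact_force: [-3.9, 0.0, 5.4]
gripper_width: -0.1
```

Run:
```python
from h import *
st=arm.read_state();print(st['clock'],st['position'],st['contact_force'])
```

```text
22.95 [ 510.40380809 -315.61385394  234.16119398] [-3.88105627  0.0483109   5.38186339]
```

Run:
```python
from h import *
ims={n:arm.get_image(n) for n in ('wrist','scene','top')}
for n in ims: save(ims[n],n+'14.png')
st=arm.read_state();print(st['clock'],st['position'],st['contact_force'],st['joint_vel'].round(4))
Rz=R.from_euler('z',np.radians(7.2));O=np.array([556.5,-92.5,0])+Rz.apply([0,-5,0])
w=cv2.resize(cv2.imread('pics/wrist14.png')[200:400,180:400],None,fx=3,fy=3)
for q,c in((.8,(255,0,0)),(.94,(0,255,0)),(1.04,(255,0,255))):
    # outer end and inner of the arm/peg
    P=[O+Rz.apply([-10-70*np.cos(.698-q),y,70+70*np.sin(.698-q)]) for y in(-231,-189)]
    for p in proj(ims['wrist'],P): cv2.circle(w,(int((p[0]-180)*3),int((p[1]-200)*3)),4,c,-1)
    print(q,proj(ims['wrist'],P).round(1),proj(ims['scene'],P).round(1))
s=cv2.resize(cv2.imread('pics/scene14.png')[160:290,210:390],None,fx=4,fy=4,interpolation=3)
cv2.imwrite('pics/w14o.png',w);cv2.imwrite('pics/s14.png',s)
```

```text
23.1 [ 510.39481258 -315.59999442  234.20897791] [-3.78662349  0.29792398  4.89998543] [ 0.0005 -0.0007 -0.0004  0.0015 -0.0003 -0.0011]
0.8 [[367.6 326.1]
 [271.5 326.5]] [[239.8 204.9]
 [251.4 208.4]]
0.94 [[365.1 311.6]
 [273.9 312. ]] [[239.8 207.9]
 [251.4 211.4]]
1.04 [[363.6 300.8]
 [275.4 301.2]] [[239.7 210.1]
 [251.2 213.6]]
```

View pics/w14o.png

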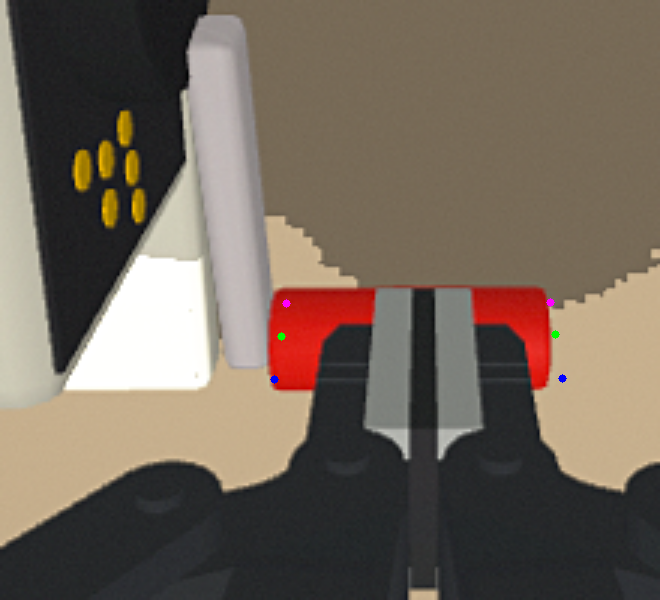

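View pics/s14.png

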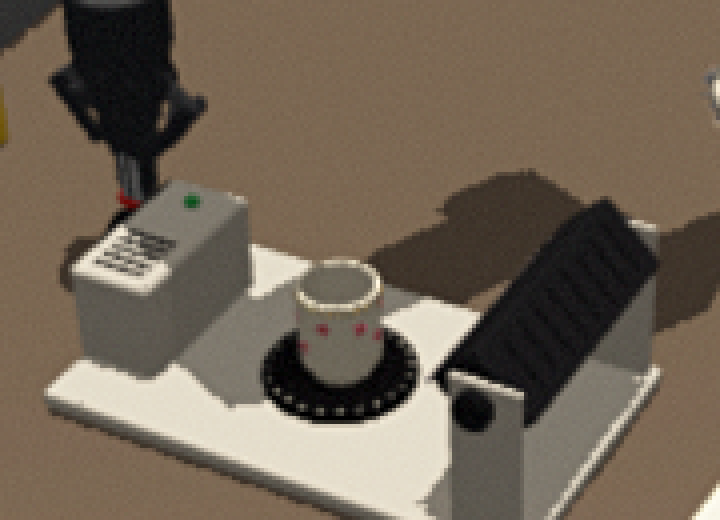

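Request:
play_rows([
  [[0,0,0],0,1],
  [[0,0,0],0,1],
  [[0,0,0],0,1],
  [[0,0,0],0,1],
  [[0,0,0],0,1],
  [[0,0,0],0,1],
  [[0,0,0],0,1],
  [[0,0,0],0,1],
])

```text
clock: 24.1
position: [510.4, -315.6, 234.3]
ee_rot: [0.998, 0.061, -0.001, 0.001]
contact_force: [-4.4, 0.3, 4.7]
gripper_width: -0.2
```

Run:
```python
from h import *
st=arm.read_state();print(st['clock'],st['position'],st['contact_force'],abs(st['joint_vel']).max())
if st['contact_force'][2]>2.5 and abs(st['position'][2]-234.2)<1: print(arm.job_done())
```

```text
24.1 [ 510.38495091 -315.58824621  234.33703   ] [-4.4324261   0.32244297  4.74291042] 0.0010898769826962044
the job is handed in; nothing more can be done
None
```

I put the white blossom cup upright on the black stage, let it go, and handed the job in at 24.1 s while still pressing the lever at its third click. The system gave no verdict.

- **Cup:** I closed the jaws only to a set width, about 1 mm tighter than the cup, because the fixed grip force (60 N per finger) would have broken it. Grip force could not be measured. It touched down at roughly 7 N, and the pictures showed it about 2–3 mm from the stage centre.
- **Lever:** The fingertip height puts the lever near 0.94 rad, and the wrist picture agrees. The push was about 6.5 N and the arm was still.
- **Disagreements:** The overhead camera put the cup about 6 mm from where the other two cameras did, and the stage about 4–5 mm from the wrist camera's estimate. For the cup I used the wrist and scene cameras, and for the stage I averaged the overhead and wrist estimates. The peg was about 3 mm farther from the operator than predicted, so I moved the fingers over it during the press.
- **Other wares:** None appeared disturbed in the pictures, but I did not measure their positions again at the end.

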